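# Empty the battery tray and park it on its sloped stand

### The job

Pick up the small grey tray and tip it so that both used batteries slide out of its open end into the white bowl on the worktop in front of you, without touching the batteries with the fingers. Then set the empty tray on the two narrow sloped rails of the stand: centred, lying flat on both rails, open end downhill and right down against the lip, and let it go. Leave the bowl standing where it is, and do not disturb the tape roll, calculator and memo block.

Things in the scene. Friction and masses are not known exactly. Their poses are not given: they have to be found in the camera images.
- tray: Grey plastic tray 120 (x) x 62 (y) x 30 (z) mm, 90 g, loose, on the worktop with both batteries in it. Origin: centre of its flat underside, z up. Walls 3 mm thick, 30 mm high, on three sides; the -x end (mouth) is open. Inner floor is a ramp: 3 mm above the underside at the closed end, 13 mm at the mouth (5 degrees), holding the batteries at the closed end while level.
- tray_mouth (a point): Middle of the lower edge of the tray's open end: (-60, 0, 0) mm in the tray's frame. The batteries roll out here when this end is lowered well below level.
- tray_back (a point): Middle of the lower edge of the tray's closed end: (+60, 0, 0) mm in the tray's frame.
- cell_a_mid (a point): Centre of a used battery (green and white), a cylinder 50 mm long and 16 mm across, 23 g; its y axis is its length. Lies across the tray at the start.
- cell_b_mid (a point): Centre of the other used battery (red and white), same size and shape.
- bowl: White round bowl, 105 mm across the rim, 54 mm high, 140 g, loose on the worktop. Origin: centre of its underside. Inside about 95 mm across at the rim, 50 mm at the floor, floor 8 mm up.
- stand: Fixed metal stand. Origin: centre of its foot, z up; base 135 x 75 x 8 mm. Two narrow rails (each 7 mm wide, 125 mm long, centre lines 32 mm apart) rise toward its +x at 25 degrees; its y is level, square to the rails. At the low -x end, turned to the right or near side, a lip 60 mm wide, 4 mm thick stands 10 mm square out of the rails. Nothing is beside or above the rails.
- stand_low (a point): Midway between the rails, on the plane of their tops, at the inner face of the lip: (-55, 0, 55) mm in the stand's frame. The middle of the tray's mouth edge belongs here.
- stand_high (a point): Midway between the rails, on the plane of their tops, 120 mm uphill from stand_low: (53.8, 0, 105.7) mm in the stand's frame. The middle of the lower edge of the tray's closed end belongs here.
- roll: Bystander: roll of brown tape, 92 mm across, 48 mm high, on the far side of the worktop. Origin: centre of its underside.
- calc: Bystander: desk calculator, 112 x 68 x 12 mm, lying on the far side of the worktop. Origin: centre of its underside.
- memo: Bystander: yellow memo block, 70 x 70 x 11 mm, at the right-hand edge of the worktop. Origin: centre of its underside.

How it is judged:
On the way:
1. both batteries lie in the bowl (horizontal distance between each of cell_a_mid, cell_b_mid and bowl below 0.045 m and z of each of cell_a_mid, cell_b_mid in the frame of bowl below 0.05 m and linear speed of bowl below 0.05 m/s), for 0.3 s.
At the end, for the whole second after the job is handed in: Both batteries lie in the bowl (centres within 45 mm of its axis, below 50 mm); the tray lies released and still on both rails, sloped 20 to 30 degrees, level across within 5, mouth edge within 12 mm of stand_low, closed end within 14 mm of stand_high; the bowl upright, moved under 30 mm (horizontal distance between each of cell_a_mid, cell_b_mid and bowl below 0.045 m and z of each of cell_a_mid, cell_b_mid in the frame of bowl below 0.05 m and distance between tray_mouth and stand_low below 0.012 m and distance between tray_back and stand_high below 0.014 m and angle between tray's own z axis and vertical between 0.35 and 0.53 rad and angle between tray's own y axis and vertical between 1.48 and 1.66 rad and linear speed of each of tray, bowl below 0.01 m/s and angle between bowl's own z axis and vertical below 0.1 rad and distance of bowl from where it was at the start of the episode below 0.03 m); the robot touches nothing.
It fails at once if a finger presses on a battery (contact force between the fingers and cell_a above 0.5 N or contact force between the fingers and cell_b above 0.5 N).
It fails at once if the bowl is shifted more than 30 mm or tipped (distance of bowl from where it was at the start of the episode above 0.03 m or angle between bowl's own z axis and vertical above 0.35 rad).
It fails at once if the tape roll, calculator or memo block is moved more than 15 mm (distance of any of roll, calc, memo from where it was at the start of the episode above 0.015 m).
It also fails if it takes over 58 s, if anything falls off the work surface, if the arm or the gripper's body presses on something with over 40 N, if the wrist force passes 120 N, or if a joint passes its speed limit or range.

### The arm

A 7-joint arm with a two-finger parallel gripper is mounted at the origin on a cart in front of the work surface, level with it; the furniture and walls round the work are solid. World frame = base frame: x ahead of the robot, y to its left, z up, the work surface at z = 0. Lengths are in m, angles in rad, forces in N, time in s.
With the tool pointing down it reaches from about 0.425 to 0.825 m from the base axis. Payload 3.6 kg.
Tool frame: the origin (TCP) lies between the finger pads; the fingertips stand 25 mm ahead of it and the grasp point (between the pads) lies 6 mm ahead of it; z points along the fingers, y is the line along which they close (so a half turn about z gives the same grasp; the last joint's range is limited). The gripper opens to 93 mm and grips with 3 to 60 N. Pads are 15 mm wide; open, the fingers measure 128 mm over their backs; the gripper's body (75 mm by 188 mm) begins 65 mm behind the grasp point.
Start: joints at [-1.149, 0.615, -0.013, 1.423, 0.008, 1.103, -0.04], TCP at [0.281, 0.586, 0.244] pointing down, gripper open.
Joint ranges: [-3.12, 3.12], [-0.3, 2.06], [-1.34, 1.32], [0.26, 2.42], [-1.36, 4.5], [0.01, 1.98], [-2.84, 2.84]. Speed limits (rad/s): [2.79, 2.79, 3.14, 3.14, 3.14, 3.14, 3.14].

### API

Orientations are given as a unit quaternion [x, y, z, w].
In Python, from workcell import bot gives the robot as it stands.
- The arm moves only by the shell command python3 inch.py 'ROWS' [FORCE]. ROWS is a JSON list of rows, 1 to 8 of them, each an object with the fields finger_gap (the opening from 0.0 (shut) to 1.0 (fully open)), x, y, z (the shift in m), turn (a turn about the tool's z in rad); a field left out counts as zero (the opening has to be given); each row shifts and turns the commanded pose from where the row before left it, along the tool's axes as they then stand; what a row does not reach is not made up. A row lasts 1/10 s, in which the tool goes at most 0.05 m and 0.15 rad, less where a joint would pass 70% of its speed; a pose out of reach is approached as far as the arm can. The fingers move at their own pace and stop on an object; FORCE is the grip in N (left out, the last holds). Time passes only in rows, so rows that do not move let the fingers close. It prints the time, the measured TCP pose, the force, the opening and the grip force at its end. Input that does not fit is refused with a message, and nothing moves.
- bot.get_obs(): the state, without advancing time (a new reading comes with each control period).
- bot.get_image(name): name is "scene" or "top" or "wrist"; returns a dict with "color" (384x512x3 uint8, blue, green, red), "fx", "fy", "cx", "cy" (pixels), "origin" and "orientation" of the camera in the world. Camera axes: x right, y down, z forward; pixel columns grow to the right and rows downward; lengths in m; the calibration is good to about 2 mm. The wrist camera is an equidistant fisheye: a pixel r from the principal point sees the ray r / f radians off the axis. A picture is of the moment at which its call begins. There is no depth.
- bot.finish_job(): hands the job in; it is judged then, once.
The state is a dict: "t": time; "joint_positions": joint angles; "qd": joint speeds; "joint_efforts": joint torques, N m; "eef_pos": TCP position; "tool_rot": TCP orientation; "force": force on the tool from outside, world axes, zero at the start; "torque": the same for the moment, N m; "grip_width": opening from 0.0 (shut) to 1.0 (fully open); "gripper_force": force on a finger pad.
Only numpy, scipy, OpenCV 4.12 (cv2) and the standard library are available. Lean on these libraries where they do the work, as an engineer would, in place of code of your own. Each camera call takes 0.05 s, during which the arm holds its last target. There are 200 camera calls.

## Working session

There is one attempt and no reset: what is moved stays moved. The work goes in short steps, Python scripts to look and compute and a shell command to move; the robot and the scene stay as the last step left them, time stands still between calls to the robot, and variables do not carry over. Pictures are saved under pics/ and viewed, at most 10 in all, crops included, and the job is handed in when it is done.

```bash
ls; mkdir -p pics; python3 - <<'E'
from workcell import bot
import cv2,json
for n in ("scene","top"):
    im=bot.get_image(n); cv2.imwrite(f"pics/{n}0.png",im["color"])
    print(n,{k:(v if not hasattr(v,'tolist') else v.tolist()) for k,v in im.items() if k!="color"})
o=bot.get_obs(); print(o)
E
```

```text
inch.py
pics
workcell.py
scene {'fx': 355.69855704259743, 'fy': 355.69855704259743, 'cx': 262.0463343186125, 'cy': 193.81245316174034, 'origin': [-0.059643218500671336, -0.6991383630278363, 0.7041199550658321], 'orientation': [0.8181402416226218, -0.320516248655608, 0.187570685278918, -0.4390138009327402]}
top {'fx': 436.3713852464226, 'fy': 436.3713852464226, 'cx': 255.90719347619415, 'cy': 198.21342618365617, 'origin': [0.4065731393008586, -0.05563049473780567, 1.2295537508929706], 'orientation': [-0.7036588156020395, 0.704806692300109, -0.06452935340853579, 0.06283120453398132]}
{'t': 0.1, 'joint_positions': array([-1.1494944 ,  0.61582359, -0.01265985,  1.42469276,  0.00813141,
        1.10343827, -0.04039998]), 'qd': array([ 0.00069551, -0.00116026, -0.00064717, -0.00665577, -0.00096624,
        0.00025671, -0.00060374]), 'joint_efforts': array([ 1.08265191e-03, -4.60039651e+01,  2.09857165e-01, -1.66246158e+01,
       -6.11812016e-02,  1.68769446e-02,  1.04026697e-04]), 'eef_pos': array([0.28113537, 0.58533888, 0.24261135]), 'tool_rot': array([ 2.21978801e-01,  9.75050807e-01, -1.13029745e-03, -2.41069861e-04]), 'force': array([0.34309082, 0.04089881, 0.16082314]), 'torque': array([-0.02267149, -0.02500704,  0.03415654]), 'gripper_force': 0.0, 'grip_width': 1.0011088835311073}
```

View pics/scene0.png

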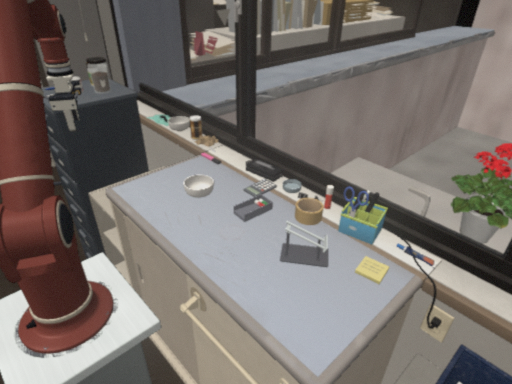

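View pics/top0.png

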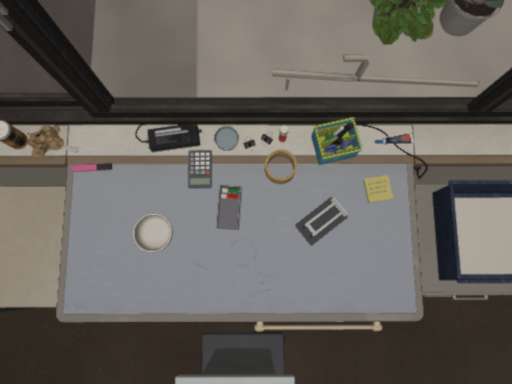

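The scene view shows the bowl at (198,185), tray at (253,208), stand at (305,250). The top view shows the bowl at (153,233), tray at (229,208) with batteries at its upper (far) end, and stand at (322,221). I'll zoom in on both.

```bash
python3 - <<'E'
import cv2
t=cv2.imread("pics/top0.png")[150:270,200:360]; cv2.imwrite("pics/topc.png",cv2.resize(t,None,fx=5,fy=5,interpolation=cv2.INTER_CUBIC))
s=cv2.imread("pics/scene0.png")[170:280,220:360]; cv2.imwrite("pics/scenec.png",cv2.resize(s,None,fx=5,fy=5,interpolation=cv2.INTER_CUBIC))
E
```

```text
(no output)
```

View pics/topc.png

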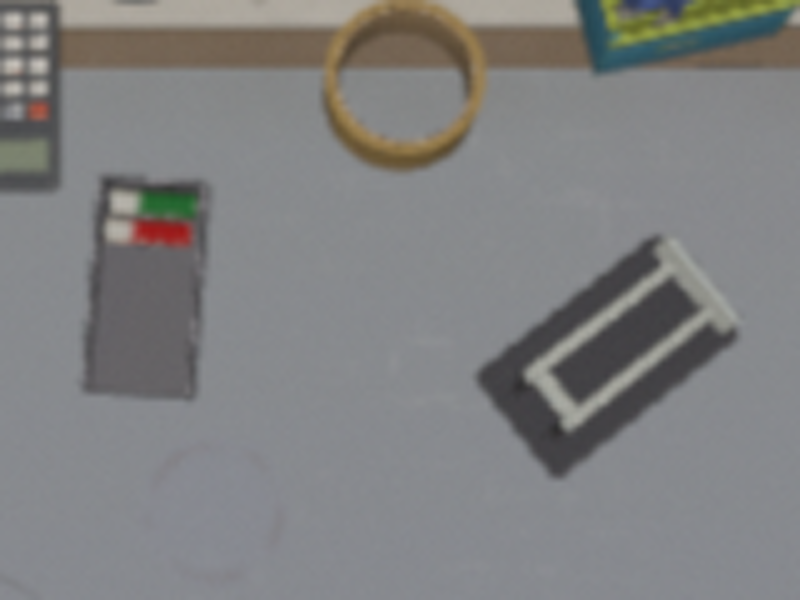

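View pics/scenec.png

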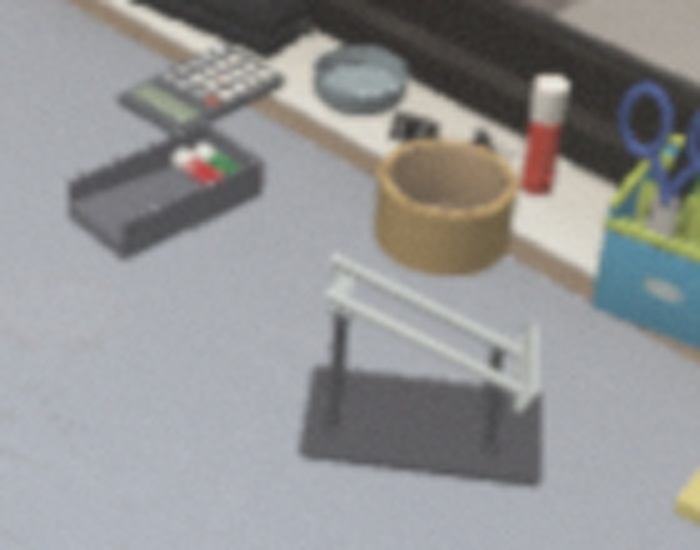

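The crops show the tray mouth at the near end (top crop: (84,390)–(195,398)) and its closed end with the batteries at (103,178)–(208,183). The stand's lip is at the far right, (700,285), and its high end at the near left, (550,400). Next I fit the poses from both views.

```bash
cat > h.py <<'E'
import numpy as np,cv2
from scipy.spatial.transform import Rotation as R
from scipy.optimize import least_squares
def proj(c,P):
    p=(np.atleast_2d(P)-c["origin"])@R.from_quat(c["orientation"]).as_matrix()
    return np.c_[c["fx"]*p[:,0]/p[:,2]+c["cx"],c["fy"]*p[:,1]/p[:,2]+c["cy"]]
def ray(c,uv,z):
    uv=np.atleast_2d(uv); d=np.c_[(uv[:,0]-c["cx"])/c["fx"],(uv[:,1]-c["cy"])/c["fy"],np.ones(len(uv))]@R.from_quat(c["orientation"]).as_matrix().T
    o=np.array(c["origin"]); return o+d*((z-o[2])/d[:,2])[:,None]
def place(s,P):
    return R.from_euler("z",s[2]).apply(np.array(P,float)/1000)+[s[0],s[1],0]
def fit(obs,s0):
    f=lambda s:np.concatenate([(proj(c,place(s,P))-uv).ravel() for c,P,uv in obs])
    r=least_squares(f,s0,loss="soft_l1"); return r.x,r.fun.reshape(-1,2)
E
python3 - <<'E'
from h import *
from workcell import bot
T=bot.get_image("top");S=bot.get_image("scene")
u=lambda a,x0,y0:(np.array(a)+.5)/5-.5+[x0,y0]
t=lambda a:u(a,200,150)
s=lambda a:u(a,220,170)
tray,r=fit([(T,[(-60,31,30),(-60,-31,30),(60,31,30),(60,-31,30)],t([(84,390),(195,398),(103,178),(208,183)])),
 (S,[(-60,-31,0),(-60,31,0),(60,-31,0),(60,-31,30),(60,31,30)],s([(125,257),(72,208),(262,190),(262,160),(205,130)]))],[.42,0,0])
print("tray",tray,r.round(1).tolist())
st,r=fit([(T,[(67.5,-37.5,8),(67.5,37.5,8),(-67.5,37.5,8)],t([(478,377),(558,477),(738,337)])),
 (S,[(67.5,37.5,4),(-67.5,37.5,4),(67.5,-37.5,8)],s([(302,458),(540,485),(312,368)]))],[.42,-.25,2.2])
print("stand",st,r.round(1).tolist())
# check lip top corners / rail high ends
a=np.radians(25);L=lambda d,y,n:(-55+d*np.cos(a)-n*np.sin(a),y,55+d*np.sin(a)+n*np.cos(a))
P=place(st,[L(0,30,10),L(0,-30,10),L(123,19.5,0),L(123,-19.5,0)])
print("top crop",(proj(T,P)-[200,150])*5,"\nscene crop",(proj(S,P)-[220,170])*5)
for n,c,box in(("top",T,(120,205,190,265)),("scene",S,(175,165,222,205))):
    x0,y0,x1,y1=box;g=c["color"][y0:y1,x0:x1].astype(int)
    m=((g.min(2)>150)&(g.max(2)-g.min(2)<45)).astype(np.uint8)
    k=max(cv2.findContours(m,cv2.RETR_EXTERNAL,cv2.CHAIN_APPROX_NONE)[0],key=cv2.contourArea)
    e=cv2.fitEllipse(cv2.convexHull(k)); uv=np.array(e[0])+[x0,y0]; print(n,"bowl",uv,e[1],ray(c,uv,.054 if n=="top" else .04))
E
```

```text
tray [ 0.60201793  0.01631423 -0.05996714] [[-0.1, -0.3], [0.1, -0.6], [-0.8, -0.4], [0.3, -0.1], [-0.4, 1.7], [-1.2, 2.5], [0.0, 1.7], [0.4, 0.5], [-0.1, -1.4]]
stand [ 0.56544718 -0.24310867  2.23654781] [[-0.8, -0.3], [0.1, 0.7], [1.0, -0.9], [-0.7, 0.0], [0.3, 0.5], [-0.0, -0.5]]
top crop [[741.91548315 314.49154823]
 [670.3421794  228.69844275]
 [575.27663884 424.00433675]
 [527.21998919 364.91060039]] 
scene crop [[537.79730503 392.60608816]
 [536.8031532  322.31857464]
 [330.31859495 294.33507311]
 [336.47639269 250.96517621]]
top bowl [155.89163208 231.57210159] (26.7829647064209, 29.255210876464844) [[0.5297768  0.21147865 0.054     ]]Traceback (most recent call last):
  File "<stdin>", line 21, in <module>
cv2.error: OpenCV(4.12.0) /io/opencv/modules/imgproc/src/shapedescr.cpp:361: error: (-201:Incorrect size of input array) There should be at least 5 points to fit the ellipse in function 'fitEllipseNoDirect'
```

```bash
python3 inch.py '[{"finger_gap": 1,"x": -0.036,"y": -0.0224},{"finger_gap": 1,"x": -0.036,"y": -0.0224},{"finger_gap": 1,"x": -0.036,"y": -0.0224},{"finger_gap": 1,"x": -0.036,"y": -0.0224},{"finger_gap": 1,"x": -0.036,"y": -0.0224},{"finger_gap": 1,"x": -0.036,"y": -0.0224},{"finger_gap": 1,"x": -0.036,"y": -0.0224},{"finger_gap": 1,"x": -0.036,"y": -0.0224}]' && python3 inch.py '[{"finger_gap": 1,"x": -0.036,"y": -0.0224},{"finger_gap": 1,"x": -0.036,"y": -0.0224},{"finger_gap": 1,"x": -0.036,"y": -0.0224},{"finger_gap": 1,"x": -0.036,"y": -0.0224},{"finger_gap": 1,"x": -0.036,"y": -0.0224},{"finger_gap": 1,"x": -0.036,"y": -0.0224},{"finger_gap": 1,"x": -0.036,"y": -0.0224},{"finger_gap": 1,"x": -0.036,"y": -0.0224}]' && python3 inch.py '[{"finger_gap": 1,"turn": 0.14},{"finger_gap": 1,"turn": 0.14},{"finger_gap": 1,"turn": 0.14},{"finger_gap": 1,"turn": 0.14},{"finger_gap": 1,"turn": 0.14},{"finger_gap": 1,"turn": 0.14},{"finger_gap": 1,"turn": 0.14},{"finger_gap": 1,"turn": 0.14}]' && python3 inch.py '[{"finger_gap": 1,"turn": 0.14},{"finger_gap": 1,"turn": 0.14},{"finger_gap": 1,"turn": 0.14},{"finger_gap": 1,"turn": 0.14},{"finger_gap": 1,"turn": 0.14},{"finger_gap": 1,"turn": 0.14},{"finger_gap": 1,"turn": 0.14},{"finger_gap": 1,"turn": 0.14}]' && python3 inch.py '[{"finger_gap": 1,"turn": 0.14},{"finger_gap": 1,"turn": 0.14},{"finger_gap": 1,"turn": 0.14},{"finger_gap": 1,"turn": 0.095},{"finger_gap": 0.8},{"finger_gap": 0.8}]'
```

```text
t: 1.0
eef_pos: [0.4641, 0.2981, 0.2436]
tool_rot: [0.222, 0.975, -0.0, -0.0]
force: [0.1, 0.1, -0.5]
grip_width: 1.002
gripper_force: 0.0
t: 1.8
eef_pos: [0.6461, 0.0119, 0.2435]
tool_rot: [0.222, 0.975, 0.0, -0.0]
force: [1.6, 1.8, 0.5]
grip_width: 1.0
gripper_force: 0.0
t: 2.6
eef_pos: [0.6453, 0.0136, 0.2433]
tool_rot: [0.708, 0.706, -0.0, -0.0]
force: [0.5, -0.5, 1.1]
grip_width: 1.002
gripper_force: 0.0
t: 3.4
eef_pos: [0.6453, 0.0137, 0.2433]
tool_rot: [0.975, 0.222, -0.0, -0.0]
force: [-0.6, 1.0, 0.4]
grip_width: 1.001
gripper_force: 0.0
t: 4.0
eef_pos: [0.6454, 0.0137, 0.2433]
tool_rot: [1.0, -0.029, -0.0, -0.0]
force: [-1.2, 0.4, 0.2]
grip_width: 0.877
gripper_force: 0.0
```

```bash
cat >> h.py <<'E'
def projw(c,P):
    p=(np.atleast_2d(P)-c["origin"])@R.from_quat(c["orientation"]).as_matrix()
    r=np.hypot(p[:,0],p[:,1]);th=np.arctan2(r,p[:,2])
    return np.c_[c["fx"]*th*p[:,0]/r+c["cx"],c["fy"]*th*p[:,1]/r+c["cy"]]
E
python3 - <<'E'
from h import *
from workcell import bot
W=bot.get_image("wrist");T=bot.get_image("top");S=bot.get_image("scene")
print(W["origin"],W["fx"])
tray=[.602,.0163,-.06];st=[.5654,-.2431,2.2365]
im=W["color"].copy()
for P in place(tray,[(-60,31,30),(-60,-31,30),(60,31,30),(60,-31,30)]): cv2.circle(im,tuple(int(round(x)) for x in projw(W,P)[0]),2,(0,255,255),1)
im=cv2.resize(im,None,fx=1.5,fy=1.5); cv2.imwrite("pics/w1.png",im)
# bowl: gray saturations
for n,c,b in(("top",T,(125,205,182,262)),("scene",S,(172,165,225,205))):
    x0,y0,x1,y1=b;h=cv2.cvtColor(c["color"][y0:y1,x0:x1],cv2.COLOR_BGR2HSV);print(n,h[h.shape[0]//2,::3].tolist())
cv2.imwrite("pics/b.png",np.hstack([cv2.resize(T["color"][205:262,125:182],(400,400)),cv2.resize(S["color"][160:210,172:222],(400,400))]))
E
```

```text
[0.72140572 0.00857787 0.3846986 ] 297.3186396354542
top [[3, 112, 80], [5, 136, 86], [5, 137, 93], [5, 143, 96], [5, 147, 99], [5, 139, 101], [4, 140, 102], [4, 136, 105], [5, 140, 106], [5, 140, 106], [5, 140, 106], [5, 140, 104], [4, 138, 102], [5, 144, 99], [4, 138, 96], [4, 140, 93], [5, 140, 91], [5, 135, 85], [4, 134, 80]]
scene [[113, 11, 181], [109, 11, 182], [113, 13, 181], [113, 11, 182], [17, 12, 193], [20, 16, 141], [19, 22, 183], [22, 18, 218], [23, 14, 226], [27, 10, 229], [15, 7, 230], [20, 7, 230], [21, 11, 226], [19, 21, 174], [110, 9, 167], [116, 10, 175], [113, 12, 176], [107, 10, 173]]
```

View pics/w1.png

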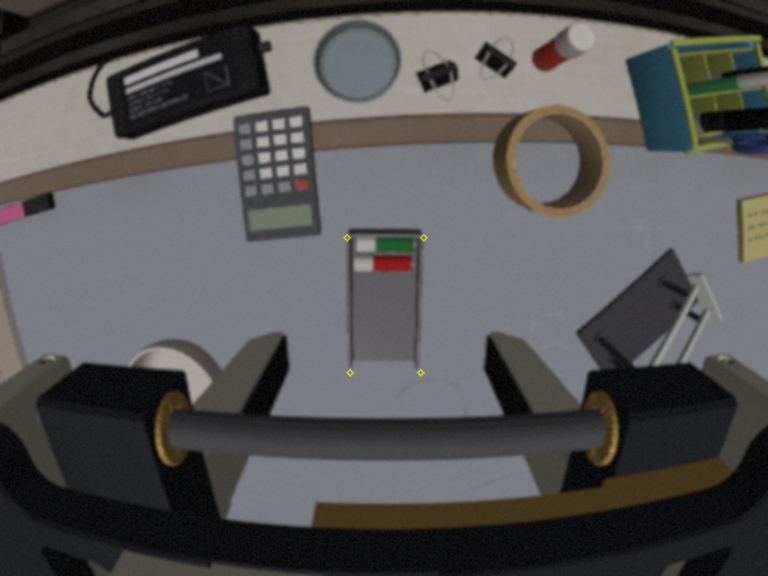

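View pics/b.png

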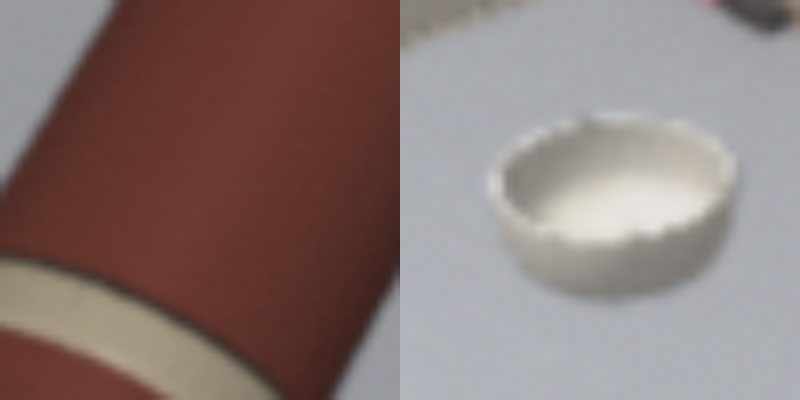

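The wrist picture (×1.5) shows the tray at (349–422, 231–365), centred between the fingers. The calculator's near-right corner is at (320,240), just clear of the left finger's landing spot. The bowl crop shows it upright in the scene view around (199,186), while the arm hides it in the top view. Descending to grasp.

```bash
python3 inch.py '[{"finger_gap": 0.8,"x": -0.005,"z": 0.02},{"finger_gap": 0.8,"z": 0.04},{"finger_gap": 0.8,"z": 0.04},{"finger_gap": 0.8,"z": 0.04},{"finger_gap": 0.8,"z": 0.035},{"finger_gap": 0.8,"z": 0.025},{"finger_gap": 0.8,"z": 0.015},{"finger_gap": 0.8}]' && python3 inch.py '[{"finger_gap": 0.3},{"finger_gap": 0.3},{"finger_gap": 0.3},{"finger_gap": 0.3},{"finger_gap": 0.3},{"finger_gap": 0.3}]' 40
```

```text
t: 4.95
eef_pos: [0.6404, 0.0137, 0.0279]
tool_rot: [1.0, -0.03, -0.0, -0.0]
force: [0.7, -0.4, -0.2]
grip_width: 0.799
gripper_force: 0.0
t: 5.55
eef_pos: [0.6413, 0.0138, 0.03]
tool_rot: [1.0, -0.03, 0.001, -0.0]
force: [0.4, 0.8, 5.2]
grip_width: 0.667
gripper_force: 39.9
```

```bash
python3 inch.py '[{"finger_gap": 0.3,"z": -0.01},{"finger_gap": 0.3,"z": -0.02},{"finger_gap": 0.3,"z": -0.03},{"finger_gap": 0.3,"z": -0.03},{"finger_gap": 0.3,"z": -0.02},{"finger_gap": 0.3,"z": -0.01},{"finger_gap": 0.3}]'; python3 - <<'E'
from h import *
from workcell import bot
S=bot.get_image("scene");T=bot.get_image("top");W=bot.get_image("wrist")
cv2.imwrite("pics/w2.png",W["color"])
a=cv2.resize(S["color"][140:240,200:310],(440,400),interpolation=2)
b=cv2.resize(T["color"][200:265,120:185],(350,350),interpolation=2);b=cv2.copyMakeBorder(b,0,50,0,0,0)
cv2.imwrite("pics/c2.png",np.hstack([a,b]))
E
```

```text
t: 6.25
eef_pos: [0.6408, 0.0136, 0.1498]
tool_rot: [1.0, -0.031, 0.001, 0.0]
force: [-0.4, 0.5, -0.9]
grip_width: 0.664
gripper_force: 39.9
```

View pics/c2.png

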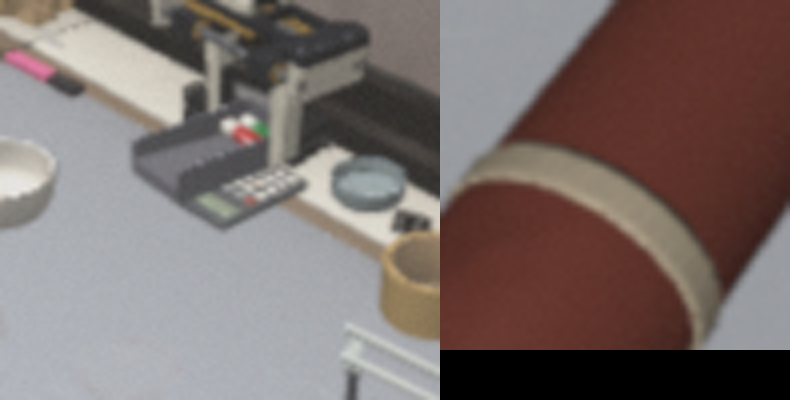

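The tray is held level, with both batteries at the closed end at (245,128) in the left crop. The arm still hides the bowl in the top view, so I'll locate it from the first top image and the scene view.

```bash
python3 - <<'E'
from h import *
from workcell import bot
T=bot.get_image("top");S=bot.get_image("scene")
g=cv2.GaussianBlur(cv2.imread("pics/top0.png",0),(3,3),0)[195:270,115:190]
big=cv2.resize(g,None,fx=4,fy=4,interpolation=2)
c=cv2.HoughCircles(big,cv2.HOUGH_GRADIENT,1,40,param1=80,param2=25,minRadius=65,maxRadius=90)[0][:3]
for x,y,r in c:
    uv=np.array([(x+.5)/4-.5+115,(y+.5)/4-.5+195]); print("top",uv,r/4,ray(T,uv,.054))
print("scene",ray(S,[198.6,182.2],.054))
for z in(.054,):
    C=ray(T,[153,233],z)[0]
    for b in(C,):
        a=np.linspace(0,2*np.pi,60);q=proj(S,np.c_[b[0]+.0525*np.cos(a),b[1]+.0525*np.sin(a),0*a+z]);print(b,"rim in scene",q.min(0),q.max(0),"obs u 183.2-214.1 v 174.1-190.4")
E
```

```text
Traceback (most recent call last):
TypeError: 'NoneType' object is not subscriptable
```

```bash
python3 - <<'E'
from h import *
from workcell import bot
T=bot.get_image("top");S=bot.get_image("scene")
h=cv2.cvtColor(cv2.imread("pics/top0.png")[200:265,120:185],cv2.COLOR_BGR2HSV)
m=((h[...,0]<60)&(h[...,2]>100)).astype(np.uint8)
k=max(cv2.findContours(m,cv2.RETR_EXTERNAL,cv2.CHAIN_APPROX_NONE)[0],key=cv2.contourArea)
e=cv2.fitEllipse(cv2.convexHull(k));uv=np.array(e[0])+[120,200]
print("top",uv,e[1],ray(T,uv,.054),"scene",ray(S,[198.6,182.2],.054))
a=np.linspace(0,2*np.pi,60)
for b in (ray(T,uv,.054)[0],ray(S,[198.6,182.2],.054)[0]):
    q=proj(S,np.c_[b[0]+.0525*np.cos(a),b[1]+.0525*np.sin(a),0*a+.054]);print(q.min(0),q.max(0),"obs u 183.2-214.1 v 174.1-190.4")
E
```

```text
top [152.27812576 232.35746765] (38.82950973510742, 40.7316780090332) [[0.52766769 0.22114088 0.054     ]] scene [[0.52759604 0.21666039 0.054     ]]
[182.63190042 174.24468986] [212.93972228 189.68029846] obs u 183.2-214.1 v 174.1-190.4
[183.32917776 174.71552645] [213.69479507 190.22051068] obs u 183.2-214.1 v 174.1-190.4
```

```bash
python3 inch.py '[{"finger_gap": 0.3,"y": -0.014},{"finger_gap": 0.3,"y": -0.028},{"finger_gap": 0.3,"y": -0.035},{"finger_gap": 0.3,"y": -0.035},{"finger_gap": 0.3,"x": -0.001,"y": -0.035},{"finger_gap": 0.3,"y": -0.028},{"finger_gap": 0.3,"y": -0.016},{"finger_gap": 0.3,"y": -0.008}]' && python3 inch.py '[{"finger_gap": 0.3,"z": 0.008},{"finger_gap": 0.3,"z": 0.015},{"finger_gap": 0.3,"z": 0.015},{"finger_gap": 0.3,"z": 0.011},{"finger_gap": 0.3,"z": 0.005},{"finger_gap": 0.3},{"finger_gap": 0.3}]'; python3 - <<'E'
from h import *
from workcell import bot
S=bot.get_image("scene");W=bot.get_image("wrist")
a=cv2.resize(S["color"][120:220,160:270],(440,400),interpolation=2)
cv2.imwrite("pics/c3.png",np.hstack([a,cv2.resize(W["color"][:,100:400],(312,400))]))
E
```

```text
t: 7.4
eef_pos: [0.6511, 0.2154, 0.148]
tool_rot: [1.0, -0.029, -0.0, -0.0]
force: [0.1, -0.9, -2.3]
grip_width: 0.664
gripper_force: 39.9
t: 8.1
eef_pos: [0.652, 0.2122, 0.0949]
tool_rot: [1.0, -0.031, 0.0, 0.0]
force: [0.4, -0.7, -0.8]
grip_width: 0.665
gripper_force: 39.9
```

View pics/c3.png

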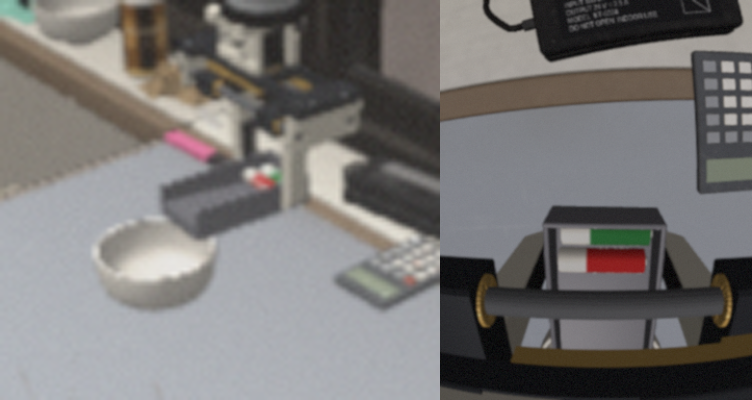

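The scene crop (×4) shows the level tray with its mouth edge from (165,205) to (200,232), just over the bowl's far rim. The bowl is centred at (155,249), and the batteries are still at the back. I'll check the mouth position by calculation.

```bash
python3 - <<'E'
from h import *
from workcell import bot
S=bot.get_image("scene");W=bot.get_image("wrist")
for m in((182.5,219),(165,205),(200,232)): print(ray(S,np.array(m)/4+[160,120],.065))
t=np.array([.652,.2122]);x=np.array([.998,-.062]);y=np.array([-.062,-.998])
for k in(.09,.097,.104): print(k,(proj(S,np.r_[t-k*x,.065])-[160,120])*4)
# closed-end rim top corners in wrist: obs crop -> px
o=np.array([(545,207),(665,207)])-[440,0]; print("obs",o*[300/312,384/400]+[100,0])
for k in(.018,.022,.026): print(k,projw(W,[np.r_[t+k*x+s*.031*y,.095] for s in(-1,1)]))
E
```

```text
[[0.56611733 0.22708236 0.065     ]]
[[0.56922028 0.25805596 0.065     ]]
[[0.56414606 0.198465   0.065     ]]
0.09 [[185.10353537 224.41081657]]
0.097 [[178.36172152 226.83534066]]
0.104 [[171.57851604 229.27475021]]
obs [[200.96153846 198.72      ]
 [316.34615385 198.72      ]]
0.018 [[197.00976868 223.85129871]
 [315.8434142  224.02847775]]
0.022 [[196.50313116 216.69634244]
 [316.35700444 216.87096032]]
0.026 [[196.01195532 209.41004587]
 [316.85593567 209.58181453]]
```

```bash
python3 inch.py '[{"finger_gap": 0.3,"x": -0.004,"z": 0.002},{"finger_gap": 0.3,"x": -0.005,"y": -0.002,"z": 0.003},{"finger_gap": 0.3},{"finger_gap": 0.3}]' 40; cat > look.py <<'E'
from h import *
from workcell import bot
import sys
S=bot.get_image("scene");W=bot.get_image("wrist")
cv2.imwrite(f"pics/s_{sys.argv[1]}.png",S["color"]);cv2.imwrite(f"pics/w_{sys.argv[1]}.png",W["color"])
def hue(c,lo,hi,box):
    x0,y0,x1,y1=box;h=cv2.cvtColor(c["color"][y0:y1,x0:x1],cv2.COLOR_BGR2HSV);m=cv2.inRange(h,lo,hi)
    p=np.argwhere(m);return (len(p),(p.mean(0)[::-1]+[x0,y0]).round(1)) if len(p) else 0
b=(185,130,245,200);w=(180,150,340,340)
print("scene red",hue(S,(165,120,80),(180,255,255),b),hue(S,(0,150,80),(4,255,255),b),"green",hue(S,(55,100,40),(85,255,255),b))
print("wrist red",hue(W,(165,120,80),(180,255,255),w),hue(W,(0,150,80),(4,255,255),w),"green",hue(W,(55,100,40),(85,255,255),w))
# darkest rim of closed end: first strong vertical change along columns near the middle
g=cv2.GaussianBlur(cv2.cvtColor(W["color"],cv2.COLOR_BGR2GRAY),(3,3),0)[170:330,240:275].mean(1);d=np.diff(g);print("rim row",170+int(np.argmin(d[:80])),d.min().round(1))
E
python3 look.py a; python3 inch.py '[{"finger_gap": 0.3},{"finger_gap": 0.3}]' 12; python3 look.py b; python3 inch.py '[{"finger_gap": 0.3},{"finger_gap": 0.3}]' 6; python3 look.py c
```

```text
t: 8.7
eef_pos: [0.6424, 0.2154, 0.0895]
tool_rot: [1.0, -0.03, -0.0, -0.0]
force: [0.6, 0.1, -1.0]
grip_width: 0.665
gripper_force: 39.9
scene red 0 0 green 0
wrist red (203, array([268.7, 250.7])) (887, array([268.9, 250.6])) green (752, array([273.8, 227.2]))
rim row 197 -27.7
t: 9.0
eef_pos: [0.6429, 0.2149, 0.0897]
tool_rot: [1.0, -0.031, 0.0, 0.0]
force: [0.1, 0.8, -2.1]
grip_width: 0.665
gripper_force: 12.0
scene red 0 (3, array([223., 167.])) green 0
wrist red (222, array([267.7, 250.8])) (875, array([269.1, 250.7])) green (759, array([273.7, 227.3]))
rim row 198 -27.7
t: 9.3
eef_pos: [0.6428, 0.215, 0.0896]
tool_rot: [1.0, -0.031, -0.0, 0.0]
force: [0.8, -0.6, -1.6]
grip_width: 0.666
gripper_force: 6.0
scene red 0 0 green 0
wrist red (217, array([269.2, 250.7])) (877, array([268.7, 250.7])) green (759, array([273.6, 227.3]))
rim row 198 -28.0
```

```bash
python3 inch.py '[{"finger_gap": 0.3},{"finger_gap": 0.3},{"finger_gap": 0.3}]' 3; python3 look.py d;python3 inch.py '[{"finger_gap": 0.3,"z": -0.003},{"finger_gap": 0.3,"z": -0.006},{"finger_gap": 0.3},{"finger_gap": 0.3}]' 3; python3 look.py e
```

```text
t: 9.7
eef_pos: [0.6427, 0.215, 0.0897]
tool_rot: [1.0, -0.031, -0.0, 0.0]
force: [-0.4, 0.3, -1.1]
grip_width: 0.663
gripper_force: 3.0
scene red 0 (1, array([223., 167.])) green 0
wrist red (168, array([269.1, 249.5])) (934, array([268.9, 249.4])) green (564, array([272.8, 228.5]))
rim row 196 -30.2
t: 10.2
eef_pos: [0.643, 0.215, 0.0991]
tool_rot: [1.0, -0.031, 0.0, -0.0]
force: [0.5, 0.3, -1.2]
grip_width: 0.668
gripper_force: 3.0
scene red 0 (1, array([223., 165.])) green 0
wrist red (200, array([268.7, 249.8])) (904, array([268.9, 249.7])) green (573, array([272.8, 228.5]))
rim row 196 -30.3
```

The tray tilted slightly at 3 N and then held: gripping 28 mm from its centre leaves too little lever arm. I'll set it down in free space and regrip further back.

```bash
python3 inch.py '[{"finger_gap": 0.3,"z": -0.004},{"finger_gap": 0.3,"y": 0.01,"z": -0.006},{"finger_gap": 0.3,"x": -0.008,"y": 0.022},{"finger_gap": 0.3,"x": -0.015,"y": 0.03},{"finger_gap": 0.3,"x": -0.018,"y": 0.027},{"finger_gap": 0.3,"x": -0.015,"y": 0.02},{"finger_gap": 0.3,"x": -0.009,"y": 0.0105},{"finger_gap": 0.3,"x": -0.003}]' 20 && python3 inch.py '[{"finger_gap": 0.3,"z": 0.01},{"finger_gap": 0.3,"z": 0.02},{"finger_gap": 0.3,"z": 0.018},{"finger_gap": 0.3,"z": 0.01},{"finger_gap": 0.3}]' && python3 inch.py '[{"finger_gap": 0.3,"z": 0.008},{"finger_gap": 0.3,"z": 0.008},{"finger_gap": 0.3,"z": 0.004},{"finger_gap": 0.3},{"finger_gap": 0.3}]' 3 && python3 look.py f
```

```text
t: 11.1
eef_pos: [0.5668, 0.0965, 0.1097]
tool_rot: [0.999, -0.033, 0.0, 0.001]
force: [0.5, -0.3, -1.8]
grip_width: 0.667
gripper_force: 20.0
t: 11.6
eef_pos: [0.5669, 0.1007, 0.0488]
tool_rot: [1.0, -0.03, -0.001, 0.0]
force: [-0.1, -0.6, -1.4]
grip_width: 0.665
gripper_force: 20.0
t: 12.1
eef_pos: [0.5674, 0.0999, 0.0307]
tool_rot: [1.0, -0.031, -0.0, -0.0]
force: [0.0, -0.1, -1.7]
grip_width: 0.668
gripper_force: 3.0
scene red 0 0 green 0
wrist red (212, array([269.3, 257.5])) (838, array([268.8, 255.1])) green (972, array([272.5, 228.8]))
rim row 197 -28.9
```

```bash
python3 inch.py '[{"finger_gap": 0.3,"z": 0.002},{"finger_gap": 0.3},{"finger_gap": 0.78},{"finger_gap": 0.78},{"finger_gap": 0.78},{"finger_gap": 0.78}]' && python3 look.py g; python3 - <<'E'
from h import *
from workcell import bot
W=bot.get_image("wrist");t=bot.get_obs()["eef_pos"];x=np.array([.998,-.062]);y=np.array([-.062,-.998])
for k in(.024,.028,.032,.036): print(k,projw(W,[np.r_[t[:2]+k*x+s*.031*y,.03] for s in(-1,1)]).round(1).tolist(),projw(W,np.r_[t[:2]+k*x,.03]).round(1))
E
```

```text
t: 12.8
eef_pos: [0.5675, 0.0999, 0.0286]
tool_rot: [1.0, -0.031, -0.0, 0.0]
force: [0.1, -0.4, -0.1]
grip_width: 0.779
gripper_force: 0.0
scene red 0 0 green 0
wrist red (207, array([269. , 252.8])) (831, array([269. , 251.2])) green (756, array([272.5, 227.2]))
rim row 197 -26.7
0.024 [[195.0, 214.1], [316.8, 214.3]] [[255.8 214.5]]
0.028 [[194.5, 206.7], [317.3, 206.8]] [[255.8 207. ]]
0.032 [[194.0, 199.1], [317.8, 199.3]] [[255.8 199.3]]
0.036 [[193.5, 191.5], [318.2, 191.6]] [[255.8 191.5]]
```

```bash
python3 inch.py '[{"finger_gap": 0.78,"x": 0.009},{"finger_gap": 0.78,"x": 0.009},{"finger_gap": 0.3},{"finger_gap": 0.3},{"finger_gap": 0.3},{"finger_gap": 0.3},{"finger_gap": 0.3}]' 30 && python3 inch.py '[{"finger_gap": 0.3,"z": -0.01},{"finger_gap": 0.3,"z": -0.02},{"finger_gap": 0.3,"z": -0.02},{"finger_gap": 0.3,"z": -0.018},{"finger_gap": 0.3,"z": -0.01},{"finger_gap": 0.3}]' && python3 look.py h; python3 - <<'E'
from h import *
from workcell import bot
W=bot.get_image("wrist");t=bot.get_obs()["eef_pos"];x=np.array([.998,-.062])
for k in(.012,.015,.018): print(k,projw(W,np.r_[t[:2]+k*x,t[2]]).round(1))
E
```

```text
t: 13.65
eef_pos: [0.5853, 0.0988, 0.0285]
tool_rot: [1.0, -0.031, -0.0, 0.0]
force: [-0.2, 0.4, -0.4]
grip_width: 0.665
gripper_force: 30.0
t: 14.25
eef_pos: [0.5863, 0.0987, 0.1083]
tool_rot: [1.0, -0.031, 0.001, -0.0]
force: [0.2, -1.2, -0.9]
grip_width: 0.663
gripper_force: 30.0
scene red 0 (1, array([227., 181.])) green 0
wrist red (95, array([268.7, 274. ])) (365, array([268. , 274.2])) green (534, array([272.6, 257.5]))
rim row 227 -25.4
0.012 [[255.9 235.2]]
0.015 [[255.9 229.9]]
0.018 [[255.9 224.6]]
```

```bash
python3 inch.py '[{"finger_gap": 0.3,"x": 0.004,"y": -0.008},{"finger_gap": 0.3,"x": 0.009,"y": -0.017},{"finger_gap": 0.3,"x": 0.014,"y": -0.024},{"finger_gap": 0.3,"x": 0.015,"y": -0.025},{"finger_gap": 0.3,"x": 0.013,"y": -0.022},{"finger_gap": 0.3,"x": 0.009,"y": -0.016},{"finger_gap": 0.3,"x": 0.005,"y": -0.006},{"finger_gap": 0.3}]' && python3 inch.py '[{"finger_gap": 0.3,"z": 0.006},{"finger_gap": 0.3,"z": 0.009},{"finger_gap": 0.3,"z": 0.005},{"finger_gap": 0.3},{"finger_gap": 0.3}]' && python3 look.py i && python3 inch.py '[{"finger_gap": 0.3},{"finger_gap": 0.3}]' 8 && python3 look.py j && python3 inch.py '[{"finger_gap": 0.3},{"finger_gap": 0.3},{"finger_gap": 0.3}]' 3 && python3 look.py k
```

```text
t: 15.2
eef_pos: [0.6616, 0.2135, 0.1054]
tool_rot: [1.0, -0.03, -0.001, 0.0]
force: [0.2, -0.4, -1.0]
grip_width: 0.664
gripper_force: 30.0
t: 15.7
eef_pos: [0.6615, 0.212, 0.0864]
tool_rot: [1.0, -0.031, -0.0, 0.0]
force: [-0.9, 0.2, -1.2]
grip_width: 0.667
gripper_force: 30.0
scene red 0 0 green 0
wrist red (102, array([269.2, 272.8])) (414, array([268.3, 273.7])) green (536, array([272.4, 257.5]))
rim row 227 -26.4
t: 16.0
eef_pos: [0.6618, 0.2124, 0.087]
tool_rot: [1.0, -0.031, 0.0, -0.0]
force: [-0.3, 0.3, -1.3]
grip_width: 0.665
gripper_force: 8.0
scene red 0 (3, array([223.3, 167.3])) green (1, array([227., 166.]))
wrist red (99, array([269.6, 272.9])) (417, array([268.3, 273.7])) green (536, array([272.5, 257.5]))
rim row 227 -26.8
t: 16.4
eef_pos: [0.6616, 0.2124, 0.0867]
tool_rot: [1.0, -0.031, -0.0, -0.0]
force: [0.7, -1.1, -0.6]
grip_width: 0.668
gripper_force: 3.0
scene red 0 0 green 0
wrist red (120, array([268. , 272.2])) (475, array([268.9, 272.9])) green (394, array([273. , 257.8]))
rim row 225 -28.5
```

```bash
python3 inch.py '[{"finger_gap": 0.3,"x": -0.001,"z": -0.004},{"finger_gap": 0.3,"x": -0.002,"z": -0.005},{"finger_gap": 0.3},{"finger_gap": 0.3}]' 3 && python3 look.py l
```

```text
t: 16.9
eef_pos: [0.659, 0.2126, 0.0963]
tool_rot: [1.0, -0.031, 0.001, -0.0]
force: [0.5, 1.3, 0.6]
grip_width: 0.668
gripper_force: 3.0
scene red 0 (3, array([222., 167.])) green (2, array([225.5, 165. ]))
wrist red (26, array([270.6, 276. ])) (71, array([269.2, 275.8])) green (631, array([272.5, 265. ]))
rim row 223 -26.6
```

The tray now pivots on the rim and the batteries have begun to roll. I'll keep raising along the arc.

```bash
python3 inch.py '[{"finger_gap": 0.3,"x": -0.002,"z": -0.005},{"finger_gap": 0.3,"x": -0.002,"z": -0.006},{"finger_gap": 0.3},{"finger_gap": 0.3},{"finger_gap": 0.3}]' 3 && python3 look.py m && python3 inch.py '[{"finger_gap": 0.3,"x": -0.004,"z": -0.006},{"finger_gap": 0.3,"x": -0.004,"z": -0.006},{"finger_gap": 0.3},{"finger_gap": 0.3},{"finger_gap": 0.3}]' 3 && python3 look.py n
```

```text
t: 17.5
eef_pos: [0.655, 0.2127, 0.1069]
tool_rot: [1.0, -0.031, 0.0, -0.0]
force: [-0.2, 0.2, -0.1]
grip_width: 0.668
gripper_force: 3.0
scene red 0 (4, array([199. , 179.5])) green (5, array([202.8, 176.6]))
wrist red 0 0 green 0
rim row 221 -24.9
t: 18.1
eef_pos: [0.6468, 0.2133, 0.1189]
tool_rot: [1.0, -0.031, 0.0, -0.0]
force: [0.0, 0.5, 0.2]
grip_width: 0.661
gripper_force: 3.0
scene red 0 0 green 0
wrist red 0 0 green (173, array([266.8, 326.4]))
rim row 218 -25.8
```

```bash
python3 - <<'E'
import cv2,numpy as np
a=cv2.imread("pics/s_n.png")[130:210,165:255];w=cv2.imread("pics/w_n.png")[180:384,150:380]
cv2.imwrite("pics/c4.png",np.hstack([cv2.resize(a,(450,400),interpolation=2),cv2.resize(w,(340,400))]))
E
```

```text
(no output)
```

View pics/c4.png

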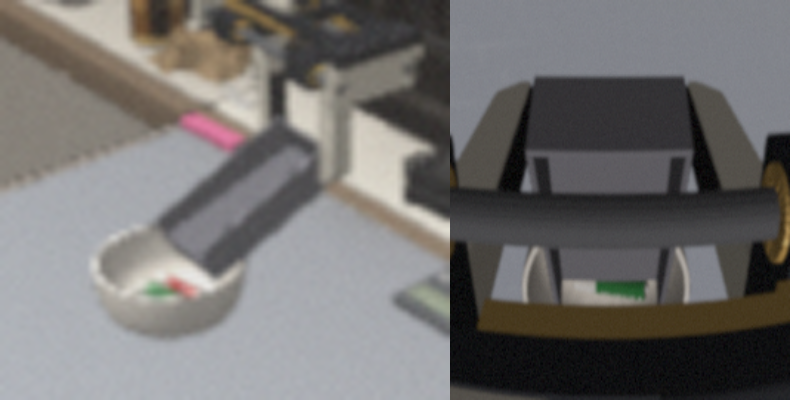

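Both batteries lie in the bowl: green is at (160,290) and red at (180,287) in the left crop, and the bowl is in place. The tray is empty, tilted about 27°, with its mouth over the rim. I'll lock it with a firm grip and lift away while I refine the stand's pose.

```bash
python3 inch.py '[{"finger_gap": 0.3},{"finger_gap": 0.3},{"finger_gap": 0.3,"x": 0.002,"z": -0.006},{"finger_gap": 0.3,"x": 0.003,"z": -0.015},{"finger_gap": 0.3,"x": 0.003,"z": -0.03},{"finger_gap": 0.3,"z": -0.03},{"finger_gap": 0.3,"z": -0.015},{"finger_gap": 0.3}]' 30; python3 - <<'E'
from h import *
from workcell import bot
T=bot.get_image("top");S=bot.get_image("scene")
cv2.imwrite("pics/top2.png",T["color"])
u=lambda a,x0,y0:(np.array(a)+.5)/5-.5+[x0,y0]
t=lambda a:u(a,200,150)
s=lambda a:u(a,220,170)
a=np.radians(25);L=lambda d,y,n:(-55+d*np.cos(a)-n*np.sin(a),y,55+d*np.sin(a)+n*np.cos(a))
lipT=(T,[L(-2,0,10)],t([(699,283)])); railT=(T,[L(0,-16,0),L(0,16,0)],t([(672,265),(712,315)]))
baseT=(T,[(67.5,-37.5,8),(67.5,37.5,8),(-67.5,37.5,8)],t([(478,377),(558,477),(738,337)]))
baseS=(S,[(67.5,37.5,4),(-67.5,37.5,4),(67.5,-37.5,8)],s([(302,458),(540,485),(312,368)]))
lipS=(S,[L(-2,30,10),L(-2,-30,10)],s([(533,405),(535,325)]))
for n,o in(("T",[lipT,railT,baseT]),("S",[baseS,lipS]),("all",[lipT,railT,baseT,baseS,lipS])):
    r=fit(o,[.56,-.24,2.23]);print(n,r[0].round(4),r[1].round(1).tolist())
tr=(T,[(-60,31,30),(-60,-31,30),(60,31,30),(60,-31,30)],t([(84,390),(195,398),(103,178),(208,183)]))
trS=(S,[(-60,-31,0),(-60,31,0),(60,-31,0),(60,-31,30),(60,31,30)],s([(125,257),(72,208),(262,190),(262,160),(205,130)]))
print("trayT",fit([tr],[.6,0,0])[0],"S",fit([trS],[.6,0,0]))
E
```

```text
t: 19.0
eef_pos: [0.656, 0.2125, 0.2173]
tool_rot: [1.0, -0.031, 0.002, -0.001]
force: [-0.0, -1.0, -1.6]
grip_width: 0.664
gripper_force: 30.0
T [ 0.5625 -0.2402  2.2302] [[1.3, -1.1], [0.7, -0.2], [0.2, -1.1], [-1.9, 0.6], [-1.1, 1.7], [0.0, 0.3]]
S [ 0.5639 -0.2424  2.2404] [[-1.2, 0.2], [-0.2, 0.5], [-0.6, -0.3], [1.5, -1.7], [0.8, 0.2]]
all [ 0.563  -0.2412  2.2337] [[1.6, -1.3], [1.0, -0.4], [0.5, -1.3], [-1.5, 0.5], [-0.6, 1.6], [0.3, 0.0], [-1.8, 0.0], [-0.8, 0.6], [-1.0, -0.4], [0.9, -1.7], [0.3, 0.3]]
trayT [ 0.60092566  0.01592273 -0.06428078] S (array([ 0.60805305,  0.02164199, -0.06787672]), array([[-0.27149973,  0.1337663 ],
       [-0.87742731,  1.04204277],
       [ 0.19081462,  0.47972676],
       [ 0.55438736, -0.76023066],
       [ 0.29620955, -2.65548098]]))
```

```bash
python3 inch.py '[{"finger_gap": 0.3,"x": -0.004,"y": 0.018},{"finger_gap": 0.3,"x": -0.008,"y": 0.036},{"finger_gap": 0.3,"x": -0.008,"y": 0.038},{"finger_gap": 0.3,"x": -0.008,"y": 0.038},{"finger_gap": 0.3,"x": -0.008,"y": 0.038},{"finger_gap": 0.3,"x": -0.008,"y": 0.038},{"finger_gap": 0.3,"x": -0.008,"y": 0.038},{"finger_gap": 0.3,"x": -0.008,"y": 0.038}]' && python3 inch.py '[{"finger_gap": 0.3,"x": -0.008,"y": 0.038},{"finger_gap": 0.3,"x": -0.008,"y": 0.038},{"finger_gap": 0.3,"x": -0.008,"y": 0.036},{"finger_gap": 0.3,"x": -0.007,"y": 0.024},{"finger_gap": 0.3,"y": 0.01,"turn": -0.06},{"finger_gap": 0.3,"turn": -0.12},{"finger_gap": 0.3,"turn": -0.14},{"finger_gap": 0.3,"turn": -0.14}]' && python3 inch.py '[{"finger_gap": 0.3,"turn": -0.14},{"finger_gap": 0.3,"turn": -0.14},{"finger_gap": 0.3,"turn": -0.14},{"finger_gap": 0.3,"turn": -0.14},{"finger_gap": 0.3,"turn": -0.14},{"finger_gap": 0.3,"turn": -0.14},{"finger_gap": 0.3,"turn": -0.14},{"finger_gap": 0.3,"turn": -0.14}]' && python3 inch.py '[{"finger_gap": 0.3,"turn": -0.14},{"finger_gap": 0.3,"turn": -0.14},{"finger_gap": 0.3,"turn": -0.14},{"finger_gap": 0.3,"turn": -0.14},{"finger_gap": 0.3,"turn": -0.14},{"finger_gap": 0.3,"turn": -0.016},{"finger_gap": 0.3},{"finger_gap": 0.3}]'
```

```text
t: 19.9
eef_pos: [0.5759, -0.0657, 0.2126]
tool_rot: [1.0, -0.03, -0.002, -0.0]
force: [0.9, -0.2, -0.2]
grip_width: 0.664
gripper_force: 30.0
t: 20.7
eef_pos: [0.5366, -0.208, 0.2125]
tool_rot: [0.98, 0.201, -0.002, -0.001]
force: [-0.0, -0.6, -0.6]
grip_width: 0.667
gripper_force: 30.0
t: 21.5
eef_pos: [0.5365, -0.2079, 0.2126]
tool_rot: [0.723, 0.691, -0.001, -0.002]
force: [0.4, 0.6, -0.9]
grip_width: 0.666
gripper_force: 30.0
t: 22.3
eef_pos: [0.5373, -0.2086, 0.2139]
tool_rot: [0.439, 0.899, -0.0, -0.001]
force: [0.6, 1.2, -1.1]
grip_width: 0.664
gripper_force: 30.0
```

```bash
python3 - <<'E'
from h import *
from workcell import bot
o=bot.get_obs();print(R.from_quat(o["tool_rot"]).as_matrix()[:,0],o["eef_pos"],o["joint_positions"].round(2))
E
python3 look.py p
```

```text
[-0.61485495  0.78863877  0.00151189] [ 0.53725903 -0.20855511  0.21388308] [ 0.26  0.53  0.12  1.68 -0.08  0.93  1.07]
scene red 0 0 green 0
wrist red 0 0 green 0
rim row 189 -21.7
```

```bash
python3 inch.py '[{"finger_gap": 0.3,"z": 0.012},{"finger_gap": 0.3,"z": 0.025},{"finger_gap": 0.3,"z": 0.02},{"finger_gap": 0.3,"z": 0.01},{"finger_gap": 0.3,"z": 0.006},{"finger_gap": 0.3},{"finger_gap": 0.3}]'; python3 look.py q; python3 - <<'E'
from h import *
from workcell import bot
S=bot.get_image("scene");T=bot.get_image("top");W=bot.get_image("wrist");o=bot.get_obs();print(o["eef_pos"],o["force"])
f=lambda c,x0,y0,x1,y1,sz:cv2.resize(c[y0:y1,x0:x1],sz,interpolation=2)
a=f(S["color"],265,195,345,275,(400,400));b=f(T["color"],290,185,360,255,(400,400))
w=cv2.resize(W["color"],(256,192));cv2.imwrite("pics/c5.png",np.vstack([np.hstack([a,b]),np.hstack([w,cv2.resize(W["color"][190:384,130:390],(257,192)),np.zeros((192,287,3),np.uint8)])]))
print(a.shape)
E
```

```text
t: 23.1
eef_pos: [0.5382, -0.2091, 0.1423]
tool_rot: [0.438, 0.899, 0.0, 0.001]
force: [0.8, -0.6, 0.0]
grip_width: 0.663
gripper_force: 30.0
scene red 0 0 green 0
wrist red 0 0 green 0
rim row 215 -27.8
[ 0.53800776 -0.20902329  0.14231407] [ 0.13693013  0.59769027 -1.87851317]
(400, 400, 3)
```

View pics/c5.png

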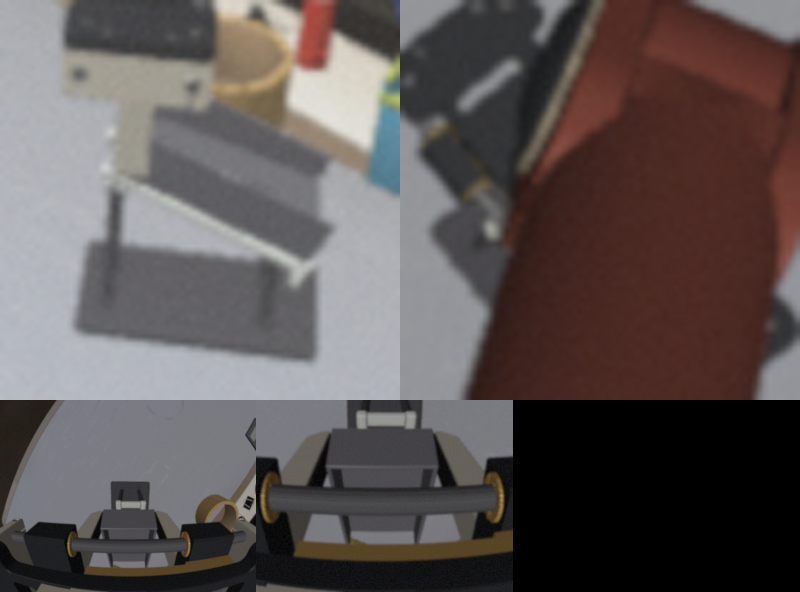

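The scene crop shows the tray parallel to and just above the rails, with its mouth corner near the lip at (305,265). The wrist crop shows the crossbar (356–416) and the base (348–422) centred on the tray (331–438), so lateral alignment is good to about 1 mm. Now I compare predicted and observed corners along the slope.

```bash
python3 - <<'E'
from h import *
from workcell import bot
S=bot.get_image("scene");W=bot.get_image("wrist");t=bot.get_obs()["eef_pos"]
x=np.array([-.615,.7886,0]);y=np.array([-.7886,-.615,0]);z=np.array([0,0,1.])
st=np.r_[.563,-.2412,0]
cs=lambda P:((proj(S,P)-[265,195])*5).round(0).tolist()
for M in(.098,.104,.110):
  for a in(25,28):
    a=np.radians(a);ax=np.cos(a)*x+np.sin(a)*z;n=-np.sin(a)*x+np.cos(a)*z;g=t-.006*z
    P=[g-M*ax-.0226*n+.031*y,g-M*ax+.0074*n+.031*y,g-M*ax+.0074*n-.031*y]
    c=[g+(.12-M)*ax+.0074*n+s*.031*y for s in(-1,1)]
    print(M,round(np.degrees(a)),cs(P),"wrist closed rim",projw(W,c).round(0).tolist(),"mouth in stand",((P[0]-.031*y-st)@np.c_[x,y,z]).round(4))
a=np.radians(25);L=lambda d,yy,n:st+(-.055+d*np.cos(a)-n*np.sin(a))*x+yy*y+(.055+d*np.sin(a)+n*np.cos(a))*z
print("lip near top in/out, rail low/high near",cs([L(0,.03,.01),L(-.004,.03,.01),L(0,.0195,0),L(.12,.0195,0)]))
E
```

```text
0.098 25 [[270.0, 251.0], [300.0, 214.0], [300.0, 143.0]] wrist closed rim [[321.0, 231.0], [194.0, 231.0]] mouth in stand [-0.0384  0.      0.0742]
0.098 28 [[263.0, 256.0], [295.0, 221.0], [296.0, 149.0]] wrist closed rim [[321.0, 233.0], [194.0, 233.0]] mouth in stand [-0.035   0.      0.0701]
0.104 25 [[280.0, 255.0], [310.0, 219.0], [309.0, 148.0]] wrist closed rim [[319.0, 239.0], [196.0, 238.0]] mouth in stand [-0.0438  0.      0.0716]
0.104 28 [[272.0, 261.0], [305.0, 226.0], [304.0, 154.0]] wrist closed rim [[319.0, 240.0], [195.0, 240.0]] mouth in stand [-0.0403  0.      0.0673]
0.11 25 [[289.0, 260.0], [320.0, 224.0], [319.0, 152.0]] wrist closed rim [[317.0, 246.0], [197.0, 246.0]] mouth in stand [-0.0492  0.      0.0691]
0.11 28 [[282.0, 266.0], [314.0, 231.0], [313.0, 159.0]] wrist closed rim [[317.0, 247.0], [197.0, 247.0]] mouth in stand [-0.0456  0.      0.0645]
lip near top in/out, rail low/high near [[307.0, 268.0], [313.0, 271.0], [297.0, 267.0], [104.0, 172.0]]
```

The corners imply the mouth is about 117 mm from the grip, so the tray crept in the pads during the pour. I'll back 8 mm uphill and lower in small steps until it touches.

```bash
python3 inch.py '[{"finger_gap": 0.3,"x": 0.004},{"finger_gap": 0.3,"x": 0.004},{"finger_gap": 0.3,"z": 0.003},{"finger_gap": 0.3},{"finger_gap": 0.3}]'; for i in 1; do python3 inch.py '[{"finger_gap": 0.3,"z": 0.002},{"finger_gap": 0.3},{"finger_gap": 0.3}]'; done; python3 inch.py '[{"finger_gap": 0.3,"z": 0.002},{"finger_gap": 0.3},{"finger_gap": 0.3}]'; python3 inch.py '[{"finger_gap": 0.3,"z": 0.002},{"finger_gap": 0.3},{"finger_gap": 0.3}]'
```

```text
t: 23.95
eef_pos: [0.5327, -0.2026, 0.1385]
tool_rot: [0.438, 0.899, -0.0, -0.0]
force: [0.8, -0.5, -0.4]
grip_width: 0.664
gripper_force: 30.0
t: 24.25
eef_pos: [0.5327, -0.2026, 0.1366]
tool_rot: [0.438, 0.899, -0.0, -0.0]
force: [-1.5, 0.2, -0.4]
grip_width: 0.663
gripper_force: 30.0
t: 24.55
eef_pos: [0.5327, -0.2026, 0.1346]
tool_rot: [0.438, 0.899, -0.0, -0.0]
force: [0.5, -0.5, -1.5]
grip_width: 0.664
gripper_force: 30.0
t: 24.85
eef_pos: [0.5335, -0.203, 0.1338]
tool_rot: [0.438, 0.899, 0.0, 0.001]
force: [-0.4, 0.5, 5.4]
grip_width: 0.668
gripper_force: 30.0
```

Contact came at z = 0.134 m, as predicted. Now I relax the grip so the tray lies on the rails, then push it downhill to the lip.

```bash
python3 inch.py '[{"finger_gap": 0.3},{"finger_gap": 0.3},{"finger_gap": 0.3}]' 5; python3 inch.py '[{"finger_gap": 0.3,"x": -0.003,"z": 0.0014},{"finger_gap": 0.3},{"finger_gap": 0.3}]' 8;  python3 inch.py '[{"finger_gap": 0.3,"x": -0.003,"z": 0.0014},{"finger_gap": 0.3},{"finger_gap": 0.3}]';  python3 inch.py '[{"finger_gap": 0.3,"x": -0.002,"z": 0.001},{"finger_gap": 0.3},{"finger_gap": 0.3}]'; python3 - <<'E'
from h import *
from workcell import bot
o=bot.get_obs();f=np.mean([o["force"]],0);print(f@np.array([-.615,.7886,0]),f)
E
python3 look.py r
```

```text
t: 25.15
eef_pos: [0.5336, -0.2032, 0.1336]
tool_rot: [0.438, 0.899, -0.0, 0.001]
force: [-0.6, 0.7, 5.5]
grip_width: 0.664
gripper_force: 5.0
t: 25.45
eef_pos: [0.5356, -0.2051, 0.1322]
tool_rot: [0.438, 0.899, 0.0, 0.001]
force: [-0.4, -0.5, 6.3]
grip_width: 0.668
gripper_force: 8.0
t: 25.75
eef_pos: [0.5371, -0.2066, 0.1309]
tool_rot: [0.438, 0.899, 0.001, 0.0]
force: [0.2, 1.5, 7.1]
grip_width: 0.665
gripper_force: 8.0
t: 26.05
eef_pos: [0.5375, -0.2072, 0.1299]
tool_rot: [0.438, 0.899, 0.001, -0.001]
force: [-2.4, 2.8, 9.7]
grip_width: 0.663
gripper_force: 8.0
3.6506522950643454 [-2.35271871  2.79448426  9.72181296]
scene red 0 0 green 0
wrist red 0 0 green 0
rim row 217 -28.1
```

The 3.7 N uphill reaction shows the mouth is against the lip. I'll relieve the downward press, release, and rise.

```bash
python3 inch.py '[{"finger_gap": 0.3,"z": -0.0012},{"finger_gap": 0.3},{"finger_gap": 0.95},{"finger_gap": 0.95},{"finger_gap": 0.95},{"finger_gap": 0.95},{"finger_gap": 0.95}]' 3; python3 look.py s; python3 inch.py '[{"finger_gap": 0.95,"z": -0.01},{"finger_gap": 0.95,"z": -0.03},{"finger_gap": 0.95,"z": -0.04},{"finger_gap": 0.95,"z": -0.04},{"finger_gap": 0.95},{"finger_gap": 0.95}]'; python3 - <<'E'
from h import *
from workcell import bot
S=bot.get_image("scene");W=bot.get_image("wrist")
cv2.imwrite("pics/s_t.png",S["color"]);cv2.imwrite("pics/w_t.png",W["color"])
st=np.r_[.563,-.2412,0];x=np.array([-.615,.7886,0]);y=np.array([-.7886,-.615,0]);z=np.array([0,0,1.])
a=np.radians(25);L=lambda d,yy,n:st+(-.055+d*np.cos(a)-n*np.sin(a))*x+yy*y+(.055+d*np.sin(a)+n*np.cos(a))*z
rim=[L(0,.031,.03),L(0,-.031,.03),L(.12,-.031,.03),L(.12,.031,.03)]
print("pred scene",proj(S,rim).round(1).tolist(),"wrist",projw(W,rim).round(1).tolist())
# tray mask (dark grey) outline in both views
for n,c,b in(("scene",S,(270,195,345,255)),("wrist",W,(150,120,370,330))):
    x0,y0,x1,y1=b;g=c["color"][y0:y1,x0:x1];h=cv2.cvtColor(g,cv2.COLOR_BGR2HSV)
    m=((h[...,2]<125)&(h[...,1]<60)).astype(np.uint8);k=max(cv2.findContours(m,0,2)[0],key=cv2.contourArea)
    p=cv2.approxPolyDP(cv2.convexHull(k),2.5,True)[:,0]+[x0,y0];print(n,cv2.contourArea(k),p.tolist())
E
```

```text
t: 26.85
eef_pos: [0.5376, -0.2092, 0.1299]
tool_rot: [0.438, 0.899, -0.0, -0.0]
force: [0.9, 0.3, 0.8]
grip_width: 0.944
gripper_force: 0.0
scene red 0 0 green 0
wrist red 0 0 green 0
rim row 214 -24.2
t: 27.55
eef_pos: [0.538, -0.209, 0.2516]
tool_rot: [0.438, 0.899, 0.0, 0.001]
force: [-0.8, -0.0, -1.0]
grip_width: 0.951
gripper_force: 0.0
pred scene [[330.4, 244.1], [330.2, 229.7], [292.7, 210.8], [291.0, 224.5]] wrist [[231.6, 267.8], [283.3, 267.9], [291.8, 192.6], [223.7, 192.4]]
scene 1409.5 [[292, 212], [328, 229], [327, 254], [281, 254]]
wrist 40607.5 [[369, 120], [369, 328], [186, 329], [150, 325], [150, 168], [158, 137], [168, 122]]
```

```bash
python3 - <<'E'
from h import *
from workcell import bot
W=bot.get_image("wrist");st=np.r_[.563,-.2412,0];x=np.array([-.615,.7886,0]);y=np.array([-.7886,-.615,0]);z=np.array([0,0,1.])
a=np.radians(25);L=lambda d,yy,n:st+(-.055+d*np.cos(a)-n*np.sin(a))*x+yy*y+(.055+d*np.sin(a)+n*np.cos(a))*z
g=cv2.GaussianBlur(cv2.cvtColor(W["color"],6),(3,3),0)
print("col",[int(v) for v in g[150:310:2,250:262].mean(1)])
for r in(175,182,200,225,255): print(r,[int(v) for v in g[r-1:r+2,200:316:2].mean(0)])
for n,P in dict(floor_mouth=L(0,0,.013),lip_in=L(0,0,.01),lip_out=L(-.004,0,.01),rim_out=L(.12,0,.03),back_bottom=L(.12,0,0),rail_l=L(.121,-.0195,0),rail_r=L(.121,.0195,0),rl=L(.12,.031,.03),rr=L(.12,-.031,.03)).items(): print(n,projw(W,P).round(1)[0])
E
```

```text
col [66, 50, 50, 50, 50, 50, 49, 49, 49, 49, 60, 108, 94, 65, 63, 64, 64, 63, 64, 64, 64, 73, 77, 71, 73, 73, 73, 73, 74, 73, 73, 73, 73, 73, 73, 73, 73, 73, 73, 73, 73, 73, 73, 72, 72, 72, 73, 72, 73, 73, 72, 73, 72, 77, 99, 116, 117, 117, 117, 116, 116, 116, 117, 114, 86, 43, 41, 50, 53, 58, 64, 67, 70, 70, 67, 67, 65, 60, 79, 122]
175 [116, 117, 117, 118, 118, 118, 117, 118, 118, 118, 117, 118, 117, 111, 86, 74, 69, 65, 66, 65, 67, 76, 81, 79, 76, 77, 78, 78, 77, 77, 77, 77, 77, 77, 77, 77, 76, 76, 80, 81, 75, 66, 65, 65, 70, 88, 111, 116, 116, 116, 116, 117, 116, 117, 117, 117, 116, 116]
182 [117, 117, 117, 118, 117, 117, 117, 117, 117, 117, 118, 118, 116, 96, 66, 63, 64, 63, 63, 64, 64, 64, 64, 64, 64, 63, 64, 64, 64, 64, 63, 64, 64, 64, 64, 63, 64, 64, 64, 64, 63, 63, 63, 63, 63, 70, 99, 116, 117, 116, 116, 117, 117, 116, 116, 117, 117, 117]
200 [118, 117, 118, 117, 116, 117, 117, 116, 117, 117, 116, 117, 113, 86, 54, 36, 58, 72, 74, 74, 74, 73, 72, 73, 74, 74, 74, 73, 73, 73, 73, 73, 73, 74, 73, 74, 73, 74, 74, 73, 74, 74, 72, 56, 44, 64, 90, 114, 117, 117, 118, 117, 117, 117, 117, 116, 117, 117]
225 [117, 117, 117, 116, 117, 116, 117, 116, 116, 117, 116, 118, 117, 114, 92, 59, 37, 62, 74, 74, 73, 73, 73, 73, 72, 74, 73, 74, 73, 74, 73, 73, 72, 73, 74, 74, 73, 73, 73, 73, 74, 72, 57, 47, 68, 97, 116, 117, 117, 118, 117, 116, 116, 116, 117, 117, 117, 117]
255 [117, 117, 117, 116, 117, 117, 117, 117, 117, 117, 116, 117, 116, 116, 116, 109, 79, 48, 60, 75, 74, 74, 74, 74, 74, 75, 74, 74, 75, 74, 74, 74, 74, 73, 74, 74, 74, 73, 73, 74, 72, 56, 59, 90, 113, 117, 117, 117, 117, 117, 116, 117, 117, 117, 117, 117, 117, 117]
floor_mouth [257.8 257.6]
lip_in [257.8 255.7]
lip_out [257.8 257.6]
rim_out [258.1 193.4]
back_bottom [258.1 173.2]
rail_l [278.  172.5]
rail_r [238.2 172.4]
rl [223.9 193.3]
rr [292.3 193.5]
```

The tray's outline matches the seated prediction within 2 px in both views: wrist rim row 193, mouth row 257, and centred at column 258–259. The bowl rim is unmoved at u = 183–214 px in the scene view. Handing in.

```bash
python3 - <<'E'
from workcell import bot
print(bot.finish_job())
E
```

```text
the job is handed in; nothing more can be done
None
```

The job is handed in at about 28 s of the 58 s: by the cameras, both batteries lie in the bowl, which has not visibly moved, and the empty tray rests released and centred on both rails with its mouth against the lip; the hand-in call returned no verdict.

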